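# Strip the cure clamp

### The job

The module has cured under the clamp: throw the toggle clamp fully open and leave it open, then take the stack apart from the top, one part at a time, and seat each part fully down between the dowels of its own nest: the aluminium block in the small square nest, the round steel disc in the nest with the round pad and four dowels, the module with the gold lid in the middle-sized oblong nest, and the bare pallet in the largest nest. Keep the module level and set it down rather than dropping it.

Things in the scene. Friction and masses are not known exactly. Their poses are not given: they have to be found in the camera images.
- clamp_handle (a joint): Toggle clamp's handle: 0 = closed (leaning 0.3 rad towards the stack, its arm pressing on the block); grows to its stop at 1.6 rad as the top swings away from the stack, about the handle's y axis. The linked arm rises with it, to just past upright at the stop; closed it is over centre, so lifting the arm (it gives 4 mm) cannot open it. Takes about 2 to 5 N at the grip; stays where it is left.
- handle_grip (a point): Middle of the red grip, a round bar 16 mm thick, from 38 mm below to 24 mm above this point along z (175 mm above the bench while closed). z runs up along the handle, y along the hinge; the hinge is 78 mm away along -z. While closed, the stack's centre is 120 mm away in plan, on the +x side. Pinch across y from above; the grip turns between the fingers as it swings.
- block: Top of the stack: pressure block, bare aluminium, 35 x 35 x 30 mm high, a 2 mm screw head in its top, pressed by the clamp arm's rubber tip. Origin: centre of its underside, z up, sides along x and y. Underside 58 mm above the bench at the start. All four parts lie centred on one another, turned alike.
- disc: Second: round steel pressure disc with rubber underside, 48 mm across, 12 mm high. Origin: centre of its underside, z up. Underside 46 mm above the bench at the start. The clamp stands on the stack's -x side and, open, stays more than 70 mm from the stack's centre; the stack's y sides are free.
- module: Third: the cured module, a flat metal package with gold lid, 62 (x) x 52 (y) x 12 mm, with thin lead pins 5 mm long at its two x ends; take it by its y sides. Origin: centre of its underside, z up. Underside 34 mm above the bench at the start.
- pallet: Bottom: plain aluminium pallet with two small tooling holes, 76 (x) x 64 (y) x 12 mm; take it by the middle of its y sides. Origin: centre of its underside, z up. At the start its underside is 22 mm above the bench, on a rest block 44 mm wide in y (base plate below: 10 mm thick), between dowels at its x ends that rise 4 mm beside it.
- block_nest: Smallest nest, square, for the block. Fixed black plate 66 x 66 mm (x, y), 6 thick, with a grey 34 x 26 mm rest pad 6 thick: the seated part's underside is 12 mm above the bench. Eight tapered steel dowels, 6 thick, tops 21.5 above the bench, leave 3.5 mm play all round. Origin: centre of its underside, z up. Two dowels to a side, 9.5 mm high beside the block.
- disc_nest: Nest for the disc. Fixed black plate 74 x 68 mm (x, y), 6 thick, with a grey round 36 mm rest pad 6 thick: the seated part's underside is 12 mm above the bench. Four tapered steel dowels, 6 thick, tops 21.5 above the bench, leave 3.5 mm play all round. Origin: centre of its underside, z up. Dowels on the diagonals: x and y sides are open.
- module_nest: Middle-sized nest for the module, either way round. Fixed black plate 84 x 72 mm (x, y), 6 thick, with a grey 56 x 38 mm rest pad 6 thick: the seated part's underside is 12 mm above the bench. Eight tapered steel dowels, 6 thick, tops 21.5 above the bench, leave 3.5 mm play all round. Origin: centre of its underside, z up. x is the long way; y-side dowels 50 mm apart, fingers fit between.
- pallet_nest: Largest nest, for the pallet, either way round. Fixed black plate 98 x 84 mm (x, y), 6 thick, with a grey 70 x 44 mm rest pad 6 thick: the seated part's underside is 12 mm above the bench. Eight tapered steel dowels, 6 thick, tops 21.5 above the bench, leave 3.5 mm play all round. Origin: centre of its underside, z up. x is the long way; y-side dowels 60 mm apart, fingers fit between.
Things that resemble listed ones, but are neither listed nor needed, are in the scene too. Several things have the shape of the disc; the one meant has the colours described above.

How it is judged:
By the outcome, as a careful person would: the job done as asked, in the order asked, and still so for the second after the job is handed in, with the robot touching nothing.
It also fails if it takes over 122 s, if anything falls off the work surface, if the arm or the gripper's body presses on something with over 40 N, if the wrist force passes 120 N, or if a joint passes its speed limit or range.

### The arm

A 7-joint arm with a two-finger parallel gripper is mounted at the origin on a cart in front of the work surface, level with it; the furniture and walls round the work are solid. World frame = base frame: x ahead of the robot, y to its left, z up, the work surface at z = 0. Lengths are in m, angles in rad, forces in N, time in s.
With the tool pointing down it reaches from about 0.425 to 1.025 m from the base axis. Payload 9.4 kg.
Tool frame: the origin (TCP) lies midway between the tips of the shut fingers; the grasp point (between the pads) lies manip.pinch_z behind it (manip.pinch_z is the distance from the TCP to the grasp point, in m); z points along the fingers, y is the line along which they close (so a half turn about z gives the same grasp; the last joint's range is limited). The gripper opens to 93 mm and grips with 3 to 60 N. Pads are 15 mm wide; open, the fingers measure 128 mm over their backs; the gripper's body (75 mm by 188 mm) begins 65 mm behind the grasp point.
Start: joints at [1.036, 0.599, -0.003, 1.599, 0.002, 0.943, -0.08], TCP at [0.32, -0.65, 0.219] pointing down, gripper open.
Joint ranges: [-2.57, 2.57], [-0.35, 1.97], [-1.29, 1.29], [0.11, 2.56], [-1.05, 4.19], [0.11, 1.86], [-2.63, 2.63]. Speed limits (rad/s): [2.22, 2.22, 3.01, 3.01, 3.14, 3.14, 3.14].

### API

Orientations are given as a rotation vector (axis times angle).
In Python, from bench import manip gives the robot as it stands. The module is installed in compiled form; this text tells all that it offers. Calls block until the motion is done:
- manip.move_to(position, orientation): joint-space move of the TCP to a pose.
- manip.line_to(position, max_speed=0.15, frame=None): straight line of the TCP; frame=None keeps the orientation; max_speed is the mean speed in m/s.
- manip.goto_joints(angles): joint-space move.
- manip.command_gripper(opening): finger opening in m; the grip force is fixed at half the most; returns when the fingers have stopped.
- manip.wait(seconds).
- manip.inverse_kinematics(position, orientation): joint angles nearest the present ones, or None.
- manip.get_state(): the state.
- manip.grab_frame(name): name is "scene" or "top" or "wrist"; returns the picture (420x560x3 uint8, red, green, blue); there is no depth.
- manip.camera_model(name): a dict with "camera_matrix" (3x3 intrinsics, pixels), "extrinsics" (4x4, takes a point from camera to world coordinates); the wrist camera has in their place "T_tool_cam" (4x4, takes a point from camera to tool coordinates, whose origin is the TCP and whose axes are the flange's). Camera axes: x right, y down, z forward; pixel columns grow to the right and rows downward; lengths in m; the calibration is good to about 2 mm. A picture is of the moment at which its call begins: read the wrist's pose just before it. camera_model takes no time and is no camera call.
A pose or a line that the arm cannot do raises manip.MotionError and nothing moves.
- manip.sign_off(): hands the job in; it is judged then, once.
The state is a dict: "time": time; "joints": joint angles; "joint_vel": joint speeds; "tau": joint torques, N m; "tcp_pos": TCP position; "tool_rot": TCP orientation; "wrist_force": force on the tool from outside, world axes, zero at the start; "moment": the same for the moment, N m; "width": finger opening in m; "finger_force": force on a finger pad.
Only numpy, scipy, OpenCV 4.12 (cv2) and the standard library are available. Lean on these libraries where they do the work, as an engineer would, in place of code of your own. Each camera call takes 0.05 s, during which the arm holds its last target. There are 200 camera calls.

## Working session

There is one attempt and no reset: what is moved stays moved. The work goes in short steps, each a Python script; the robot and the scene stay as the last script left them, time stands still between calls to the robot, and variables do not carry over. Pictures are saved under pics/ and viewed, at most 14 in all, crops included, and the job is handed in when it is done.

```bash
mkdir -p pics; python3 - <<'E'
from bench import manip
import cv2,numpy as np
for n in("scene","top"):
    f=manip.grab_frame(n); cv2.imwrite(f"pics/{n}0.png",cv2.resize(f[:,:,::-1],(800,600),interpolation=cv2.INTER_CUBIC))
    c=manip.camera_model(n);print(n,np.round(c["camera_matrix"],1).tolist(),np.round(c["extrinsics"],3).tolist())
print(manip.camera_model("wrist"),manip.pinch_z)
s=manip.get_state();print(s)
E
```

```text
scene [[508.1, 0.0, 275.8], [0.0, 508.1, 211.1], [0.0, 0.0, 1.0]] [[-0.514, -0.381, 0.768, -0.191], [-0.858, 0.226, -0.462, 0.463], [0.003, -0.897, -0.443, 0.576], [0.0, 0.0, 0.0, 1.0]]
top [[529.2, 0.0, 277.8], [0.0, 529.2, 206.1], [0.0, 0.0, 1.0]] [[0.002, -0.993, 0.118, 0.429], [-1.0, -0.003, -0.015, 0.017], [0.015, -0.118, -0.993, 1.318], [0.0, 0.0, 0.0, 1.0]]
{'camera_matrix': array([[301.67526012,   0.        , 282.84483288],
       [  0.        , 301.67526012, 208.85807538],
       [  0.        ,   0.        ,   1.        ]]), 'T_tool_cam': array([[-2.78559589e-05, -9.56026502e-01, -2.93280287e-01,
         8.15382424e-02],
       [ 9.99999955e-01, -1.13765145e-04,  2.75867625e-04,
         2.98642064e-04],
       [-2.97101835e-04, -2.93280267e-01,  9.56026462e-01,
        -1.65183255e-01],
       [ 0.00000000e+00,  0.00000000e+00,  0.00000000e+00,
         1.00000000e+00]])} 0.0188
{'time': 0.1, 'joints': array([ 1.03631892,  0.60006198, -0.00254317,  1.6000221 ,  0.00181697,
        0.94289805, -0.07978368]), 'joint_vel': array([ 0.00089777,  0.00065385,  0.00041687, -0.00235646, -0.00222694,
        0.00143221, -0.00067003]), 'tau': array([ 4.76784087e-03, -7.66562819e+01,  1.50196463e+00, -2.52939874e+01,
       -5.23710006e-02,  1.35964449e-02,  5.88969556e-05]), 'tcp_pos': array([ 0.32021515, -0.64998099,  0.21784407]), 'tool_rot': array([-3.05834956e+00, -7.12644487e-01,  7.10883538e-04]), 'wrist_force': array([-0.03432057, -0.55566003,  0.48581003]), 'moment': array([-0.01711527, -0.03461172, -0.00865448]), 'finger_force': 0.0, 'width': 0.0931610733643107}
```

View pics/top0.png

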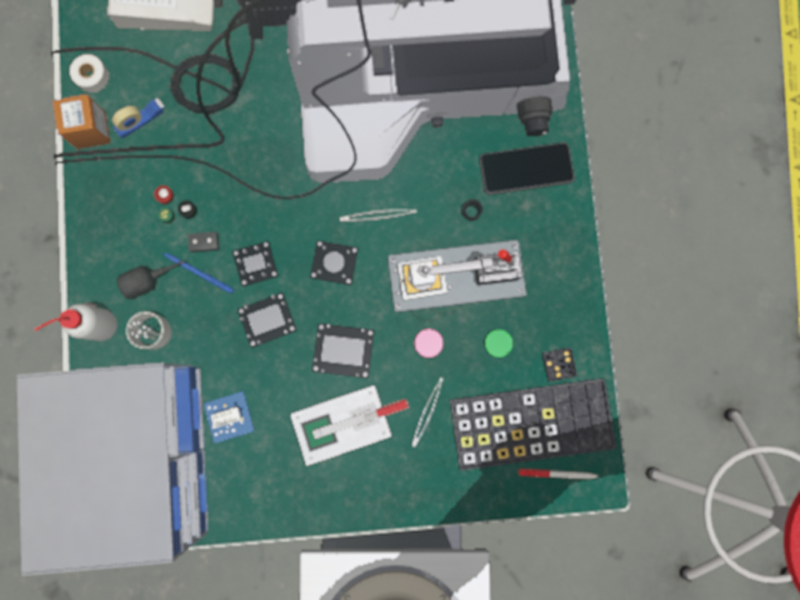

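View pics/scene0.png

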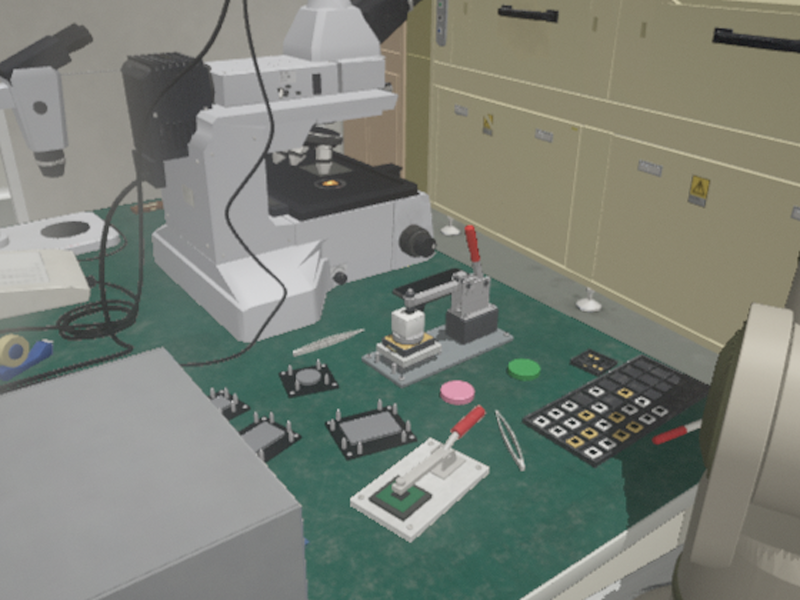

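Top view (800-px scale): stack about (424,275), red handle (505,256), block nest (255,264), disc nest (333,262), module nest (266,319) and pallet nest (342,349). The white lever device at (345,425) is a decoy clamp, and the pink and green discs are decoys too.

```bash
cat > h.py <<'E'
from bench import manip
import numpy as np, cv2
from scipy.spatial.transform import Rotation as R
def cam(n,st=None):
    c=manip.camera_model(n)
    if n!="wrist": return c["camera_matrix"],np.array(c["extrinsics"])
    T=np.eye(4);T[:3,:3]=R.from_rotvec(st["tool_rot"]).as_matrix();T[:3,3]=st["tcp_pos"]
    return c["camera_matrix"],T@c["T_tool_cam"]
def px2w(K,T,uv,z):
    d=T[:3,:3]@np.linalg.solve(K,[uv[0],uv[1],1.]);o=T[:3,3]
    return (o+d*(z-o[2])/d[2])[:2]
def w2px(K,T,p):
    q=T[:3,:3].T@(np.asarray(p,float)-T[:3,3]);q=K@q;return q[:2]/q[2]
def rot(th):  # tool down, tool x at heading th, fingers close along th-90deg
    c,s=np.cos(th),np.sin(th)
    return R.from_matrix([[c,s,0],[s,-c,0],[0,0,-1]]).as_rotvec()
def snap(name,n="wrist"):
    st=manip.get_state();f=manip.grab_frame(n)
    np.savez(f"pics/{name}.npz",f=f,tcp_pos=st["tcp_pos"],tool_rot=st["tool_rot"])
    return f,st
E
python3 - <<'E'
from h import *
K,T=cam("top")
for n,uv,z in [("stack",(424,270),.09),("handle",(505,256),.17),("block_n",(255,264),.006),("disc_n",(334,262),.012),("mod_n",(266,319),.012),("pal_n",(343,350),.012),("microscope",(350,178),.05)]:
    w=px2w(K,T,np.array(uv)*.7,z);print(n,w.round(3))
    for th in np.arange(-180,180,45):
        q=manip.inverse_kinematics([*w,.2],rot(np.radians(th)))
        if q is not None: print("   ",th,np.round(q,2))
E
```

```text
stack [ 0.615 -0.046]
    -180 [ 0.47  0.59 -0.74  1.84  0.49  0.9   1.07]
    -135 [ 0.66  0.72 -1.1   1.83  0.74  1.07  1.62]
    -90 [-0.66  0.75  1.11  1.91 -0.8   1.01 -2.32]
    -45 [-0.21  0.5   0.29  1.89 -0.2   0.78 -2.17]
    0 [-0.05  0.49  0.05  1.88 -0.03  0.78 -1.55]
    45 [ 0.11  0.5  -0.18  1.87  0.12  0.79 -0.92]
    90 [ 0.24  0.51 -0.38  1.86  0.25  0.82 -0.27]
    135 [ 0.37  0.55 -0.58  1.85  0.39  0.86  0.39]
handle [ 0.625 -0.167]
    -180 [ 0.63  0.62 -0.72  1.77  0.49  0.94  1.28]
    -135 [ 0.82  0.76 -1.1   1.76  0.76  1.11  1.82]
    -90 [-0.18  0.58  0.55  1.83 -0.39  0.84 -2.58]
    -45 [-0.04  0.54  0.32  1.82 -0.22  0.82 -1.96]
    0 [ 0.12  0.53  0.09  1.81 -0.06  0.81 -1.34]
    45 [ 0.25  0.53 -0.12  1.8   0.08  0.82 -0.69]
    90 [ 0.39  0.54 -0.32  1.79  0.22  0.84 -0.04]
    135 [ 0.52  0.57 -0.52  1.78  0.36  0.88  0.62]
block_n [0.638 0.245]
    -180 [ 0.03  0.68 -0.79  1.69  0.56  1.01  0.62]
    -135 [ 0.17  0.8  -1.1   1.68  0.78  1.16  1.21]
    -90 [ 0.17  0.8  -1.1   1.68  0.78  1.16  2.  ]
    -45 [-0.98  0.74  0.93  1.76 -0.69  1.01 -2
[... 1250 characters left out ...]
2.13]
    -45 [-0.42  0.36  0.17  2.14 -0.1   0.65 -2.55]
    0 [-0.23  0.35 -0.09  2.13  0.05  0.66 -1.92]
    45 [-0.1   0.36 -0.26  2.12  0.15  0.67 -1.25]
    90 [ 0.03  0.38 -0.43  2.12  0.25  0.69 -0.56]
    135 [ 0.17  0.41 -0.62  2.11  0.36  0.72  0.1 ]
microscope [0.781 0.079]
    -180 [ 0.24  0.81 -0.79  1.43  0.59  1.16  0.94]
    -135 [ 0.36  0.92 -1.1   1.42  0.83  1.31  1.56]
    -90 [ 0.36  0.92 -1.1   1.42  0.83  1.31  2.35]
    -45 [-0.33  0.71  0.29  1.47 -0.22  0.99 -2.34]
    0 [-0.21  0.69  0.07  1.46 -0.06  0.99 -1.7 ]
    45 [-0.07  0.7  -0.18  1.45  0.14  1.01 -1.07]
    90 [ 0.05  0.72 -0.41  1.44  0.31  1.04 -0.42]
    135 [ 0.15  0.76 -0.6   1.43  0.46  1.09  0.25]
```

```bash
python3 - <<'E'
from h import *
print(manip.get_state()["time"])
manip.move_to([.60,-.08,.27],rot(np.pi/2)); 
f,_=snap("stk");print(manip.get_state()["time"])
manip.move_to([.57,.17,.17],rot(np.pi/2)); 
g,_=snap("nst");s=manip.get_state();print(s["time"],s["tcp_pos"])
for n,i in(("stk",f),("nst",g)): cv2.imwrite(f"pics/{n}.png",cv2.resize(i[:,:,::-1],(800,600),interpolation=cv2.INTER_CUBIC))
E
```

```text
0.1
2.425
3.525 [0.57096449 0.16804908 0.17042838]
```

View pics/stk.png

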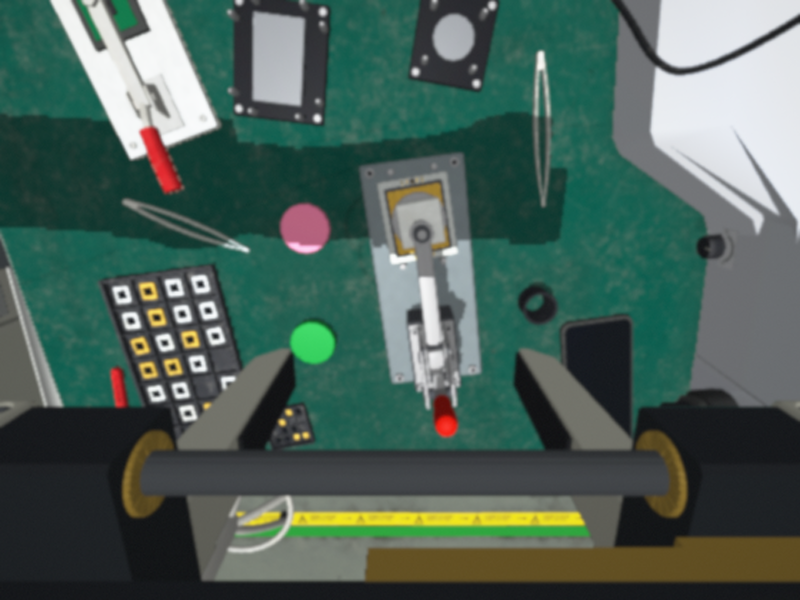

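View pics/nst.png

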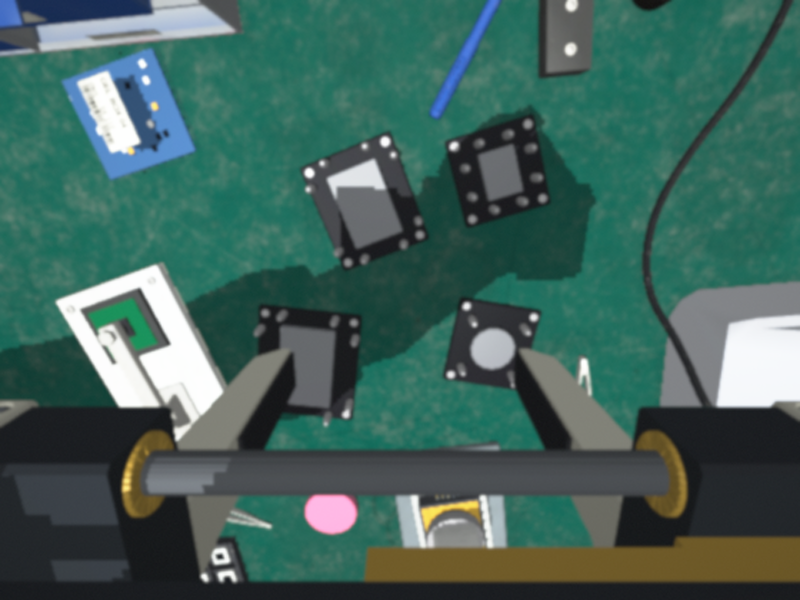

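Stack view (800-px scale): block top about (420,215), arm tip (422,233), red grip top (446,425), base plate edges running from (362,168)/(463,155) to (393,382)/(480,372). Nest view: module nest corners (302,172),(388,132),(428,237),(348,270); block nest (446,143),(533,117),(550,204),(465,227). The fingers partly hide the pallet and disc nests, so I'll take one more shot on the way back.

```bash
cat >> h.py <<'E'
from scipy.optimize import minimize
def load(name):
    d=np.load(f"pics/{name}.npz");return d["f"],dict(tcp_pos=d["tcp_pos"],tool_rot=d["tool_rot"])
def rectify(f,st,c,z,half=.075,ppm=2000):
    K,T=cam("wrist",st);n=int(2*half*ppm)
    w=np.array([[-1,1],[1,1],[1,-1],[-1,-1]])*half+c   # image right=+x, up=+y
    src=np.float32([w2px(K,T,[*p,z]) for p in w]);dst=np.float32([[0,0],[n,0],[n,n],[0,n]])
    return cv2.warpPerspective(f,cv2.getPerspectiveTransform(src,dst),(n,n),flags=cv2.INTER_CUBIC)
def fitrect(mask,c,size,th0,half=.075,ppm=2000):
    """pose (x,y,th) of a rectangle of known size best covering mask"""
    n=mask.shape[0];m=cv2.GaussianBlur(mask.astype(np.float32),(0,0),2)-.5
    def poly(p):
        cs,sn=np.cos(p[2]),np.sin(p[2]);q=np.array([[-1,-1],[1,-1],[1,1],[-1,1]])*np.array(size)/2
        w=q@np.array([[cs,sn],[-sn,cs]])+p[:2];return np.c_[w[:,0]+half,half-w[:,1]]*ppm
    def cost(p):
        r=np.zeros((n,n),np.float32);cv2.fillPoly(r,[np.int32(poly(p)*16)],1,cv2.LINE_AA,4);r=r/1.
        return -(r*m).sum()
    best=min((minimize(cost,[dx,dy,th0+dt],method="Nelder-Mead",options=dict(initial_simplex=[[dx,dy,th0+dt],[dx+.006,dy,th0+dt],[dx,dy+.006,th0+dt],[dx,dy,th0+dt+.15]],xatol=1e-5,fatol=.5)) for dx in(-.004,.004) for dy in(-.004,.004) for dt in(-.1,.1)),key=lambda r:r.fun)
    p=best.x;return np.array([c[0]+p[0],c[1]+p[1],p[2]]),poly(p),-best.fun/(size[0]*size[1]*ppm**2*.5)
E
python3 - <<'E'
from h import *
manip.move_to([.55,.04,.18],rot(np.pi/2)); snap("nst2")
S=np.array([.7,.7])
tiles=[];out={}
for n,shot,cl,size in [("block","nst",[(446,143),(533,117),(550,204),(465,227)],(.066,.066)),
  ("module","nst",[(302,172),(388,132),(428,237),(348,270)],(.084,.072)),
  ("pallet","nst2",None,(.098,.084)),("disc","nst2",None,(.074,.068))]:
    f,st=load(shot);K,T=cam("wrist",st)
    if cl: 
        w=np.array([px2w(K,T,np.array(p)*.7,.006) for p in cl]);c=w.mean(0)
        a=w[3]-w[0] ;b=w[1]-w[0];l=a if np.hypot(*a)>np.hypot(*b) else b;th0=np.arctan2(l[1],l[0]);print(n,np.linalg.norm(a),np.linalg.norm(b))
    else:
        c,th0={"pallet":((.487,.09),-np.pi/2-.1),"disc":((.641,.107),-.2)}[n]
    c=np.array(c);im=rectify(f,st,c,.006).astype(float)
    mask=((im[...,1]-im[...,0])/(im[...,1]+im[...,0]+1)<.22)
    best=max((fitrect(mask,c,size,t) for t in ([th0,th0+np.pi/2])),key=lambda r:r[2])
    print(n,best[0].round(4),"score",round(best[2],3));out[n]=best[0]
    v=im.astype(np.uint8)[:,:,::-1].copy();cv2.polylines(v,[np.int32(best[1])],True,(0,0,255),1)
    tiles.append(v)
np.savez("nests.npz",**out)
cv2.imwrite("pics/fit.png",np.vstack([np.hstack(tiles[:2]),np.hstack(tiles[2:])]))
print(manip.get_state()["time"])
E
```

```text
block 0.0623451470716878 0.06353313753714705
block [0.6397 0.2455 0.294 ] score 0.867
module 0.07993526307880683 0.06905635819459191
module [ 0.5415  0.2229 -1.2124] score 0.916
pallet [ 0.4888  0.09   -1.6886] score 0.914
disc [0.642  0.1069 1.3863] score 0.879
4.1667
```

View pics/fit.png

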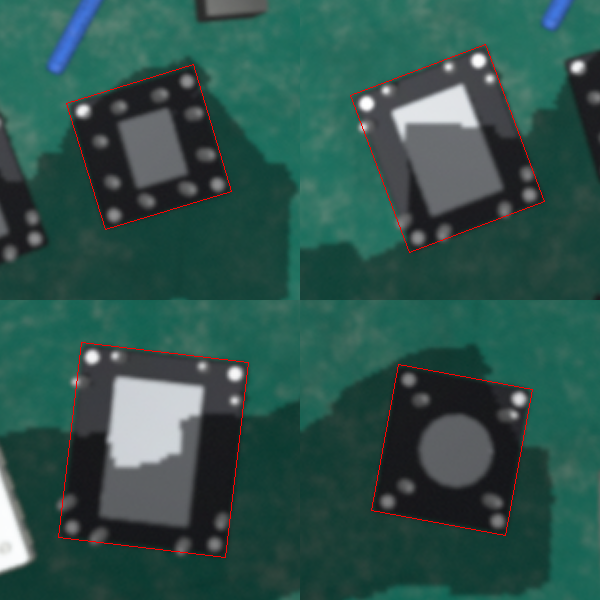

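All four fits sit on their plates. Now I'll locate the stack heading, gold lid and red grip from the stack picture.

```bash
python3 - <<'E'
from h import *
f,st=load("stk");K,T=cam("wrist",st)
for a,b in(((362,168),(393,382)),((463,155),(480,372))):
    p,q=[px2w(K,T,np.array(x)*.7,.01) for x in(a,b)];d=p-q;print("edge",p.round(4),q.round(4),np.arctan2(d[1],d[0]).round(3))
c=np.array(px2w(K,T,np.array((420,222))*.7,.046));im=rectify(f,st,c,.046,.05,4000)
h=cv2.cvtColor(im,cv2.COLOR_RGB2HSV)
m=((h[...,0]<30)&(h[...,0]>12)&(h[...,1]>80)).astype(np.uint8)
m=cv2.morphologyEx(m,cv2.MORPH_OPEN,np.ones((3,3)))
n,l,s,_=cv2.connectedComponentsWithStats(m);k=np.isin(l,[i for i in range(1,n) if s[i,4]>150])
r=cv2.minAreaRect(np.argwhere(k)[:,::-1].astype(np.float32));print("lid",r[0][0]/4000-.05+c[0],.05-r[0][1]/4000+c[1],np.array(r[1])/4000,r[2])
v=im[:,:,::-1].copy();cv2.polylines(v,[np.int32(cv2.boxPoints(r))],True,(0,0,255),1)
h=cv2.cvtColor(f,cv2.COLOR_RGB2HSV);m=((h[...,1]>170)&((h[...,0]<8)|(h[...,0]>172))).astype(np.uint8);m[:,:250]=0;m[:,350:]=0
ys,xs=np.nonzero(m);print("red px",xs.min(),xs.max(),ys.min(),ys.max(),xs.mean(),ys.mean(), "mean->",px2w(K,T,(xs.mean(),ys.mean()),.185).round(4))
g=cv2.resize(f[230:330,250:370][:,:,::-1],None,fx=4,fy=4,interpolation=cv2.INTER_CUBIC)
cv2.imwrite("pics/lid.png",np.hstack([v,g[:400,:400]]))
E
```

```text
edge [ 0.5601 -0.0018] [ 0.5871 -0.2265] 1.691
edge [0.655  0.0097] [ 0.682  -0.2146] 1.691
lid 0.6121366907929628 -0.04548659775968001 [0.05884283 0.04858822] 79.91182708740234
red px 304 319 277 304 310.85798816568047 291.57988165680473 mean-> [ 0.626  -0.1587]
```

View pics/lid.png

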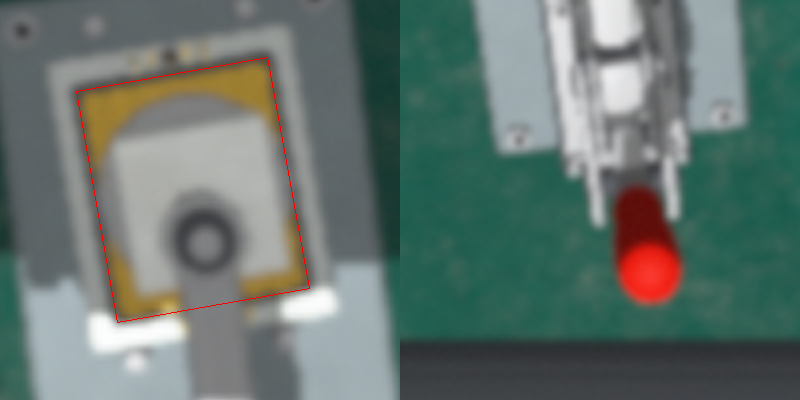

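Lid rectangle is centred at (0.612,-0.045), heading about 1.69–1.74; the red ball top is at full-frame px (312.5,297). Opening the clamp now.

```bash
cat >> h.py <<'E'
PZ=manip.pinch_z
def pose(grasp,th,tilt=0.):
    """TCP pos and rotvec with the grasp point given; tilt leans the gripper body towards -heading"""
    M=R.from_rotvec(rot(th));M=M*R.from_rotvec([0,-tilt,0]) 
    m=M.as_matrix();
    return np.asarray(grasp)+m[:,2]*PZ, M.as_rotvec()
E
python3 - <<'E'
from h import *
f,st=load("stk");K,T=cam("wrist",st)
th=1.691;u=np.array([np.cos(th),np.sin(th)])
ball=px2w(K,T,(312.5,297),.198);print("ball",ball)
g=ball-.007*u; pred=np.array([.6121,-.0455])-.12*u;print(g,pred); 
v=np.array([u[1],-u[0]]);g=g+u*((pred-g)@u)*.5
hinge=g-.078*np.sin(.3)*u
def P(a,tilt):
    return pose([*(hinge+.078*np.sin(.3-a)*u),.175-.078*np.cos(.3)+.078*np.cos(.3-a)],th,tilt)
p,r=P(0,0.2);print(R.from_rotvec(r).as_matrix()[:,2]) # expect +u*sin
for a in np.linspace(0,1.62,9): print(manip.inverse_kinematics(*P(a,.55*a/1.6)) is not None,end=" ")
p,r=P(0,0)
manip.move_to(p+[0,0,.09],r); manip.line_to(p,.15)
manip.command_gripper(.0); s=manip.get_state();print(s["width"],s["wrist_force"].round(1),s["finger_force"],s["time"])
for a in np.linspace(0,1.62,10)[1:]:
    p,r=P(a,.55*a/1.6); manip.line_to(p,.12,r); s=manip.get_state();print(round(a,2),s["wrist_force"].round(1),(s["tcp_pos"]-p).round(4))
print(s["time"])
f,_=snap("open","scene");cv2.imwrite("pics/open.png",cv2.resize(f[100:310,150:430][:,:,::-1],(800,600)))
E
```

```text
ball [ 0.62623201 -0.15604469]
[ 0.62707141 -0.16299418] [ 0.62648973 -0.16463411]
[ 0.02382332 -0.19723578 -0.98006658]
True True True True True True True True True 0.014840858858364362 [ 1.1 -0.9 -1.2] 29.999847086146474 7.025
0.18 [ 1.8 -0.4 -1.8] [ 0.0001  0.0004 -0.    ]
0.36 [0.6 1.2 4.3] [0.0003 0.0004 0.0005]
0.54 [-0.4 -1.  10.7] [ 0.0005 -0.0008  0.0013]
0.72 [-2.  -5.5 15.2] [ 0.0009 -0.0028  0.0023]
0.9 [  0.9 -11.   17.9] [ 0.0011 -0.0049  0.0031]
1.08 [  2.3 -14.3  17.5] [ 0.0013 -0.0067  0.0037]
1.26 [  4.8 -17.6  17.1] [ 0.0014 -0.008   0.0041]
1.44 [  7.1 -21.2  12.8] [ 0.0014 -0.0087  0.004 ]
1.62 [  9.3 -22.    9.1] [ 0.0014 -0.0085  0.0037]
9.475
```

View pics/open.png

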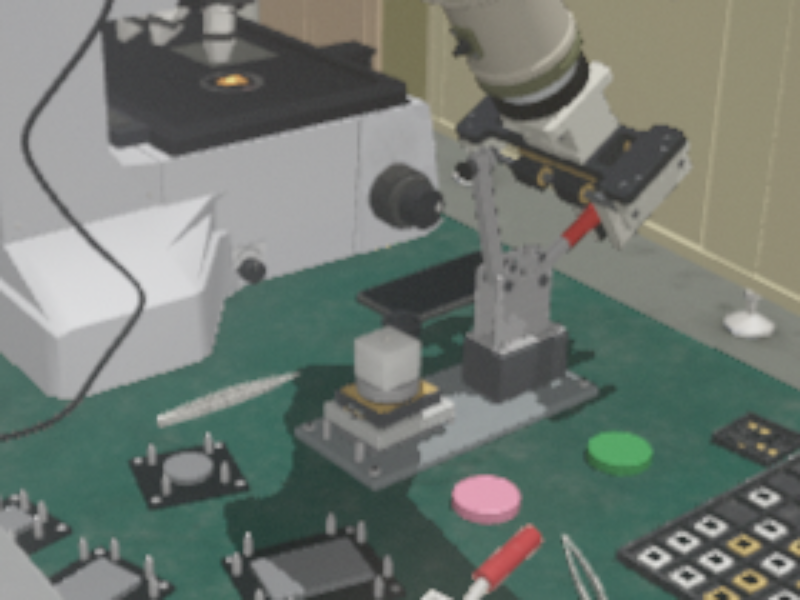

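The tilt sign was wrong: the gripper leans over the opened arm, which presses on it at about 22 N. I'll rotate the body away about the grip point, then finish the throw.

```bash
sed -i 's/\[0,-tilt,0\]/[0,tilt,0]/' h.py; python3 - <<'E'
from h import *
th=1.691;u=np.array([np.cos(th),np.sin(th)])
g=np.array([.62707141,-.16299418]);g=g+u*((np.array([.62648973,-.16463411])-g)@u)*.5
hinge=g-.078*np.sin(.3)*u
def P(a,tilt):
    return pose([*(hinge+.078*np.sin(.3-a)*u),.175-.078*np.cos(.3)+.078*np.cos(.3-a)],th,tilt)
seq=[(1.5,.4),(1.42,.2),(1.38,0),(1.38,-.2),(1.38,-.4)]; seq=[(a,t) for a,t in seq]
seq=[(a,t) for a,t in [(1.5,-.4),(1.42,-.2),(1.38,0),(1.38,.2),(1.38,.4),(1.5,.4),(1.6,.4),(1.63,.4)]]
print([manip.inverse_kinematics(*P(*s)) is not None for s in seq])
for a,t in seq:
    p,r=P(a,t);
    try: manip.line_to(p,.1,r)
    except manip.MotionError as e: print(a,t,e);break
    s=manip.get_state();d=s["tcp_pos"]-p;print(a,t,s["wrist_force"].round(1),d.round(4),round(s["width"],4))
print(s["time"])
f,_=snap("open2","scene");cv2.imwrite("pics/open2.png",cv2.resize(f[100:310,150:430][:,:,::-1],(640,480)))
E
```

```text
[True, True, True, True, True, True, True, True]
1.5 -0.4 [ 4.5 -3.6  3.3] [ 0.0008 -0.0018  0.0007] 0.0142
1.42 -0.2 [ 4.3  4.4 -4. ] [ 0.0002  0.0022 -0.0015] 0.0143
1.38 0 [ 4.6  9.7 -6.9] [-0.0002  0.0045 -0.0026] 0.0144
1.38 0.2 [ 4.8 12.8 -8.2] [-0.0004  0.0056 -0.0028] 0.0151
1.38 0.4 [ 4.1 12.9 -8.1] [-0.0004  0.0056 -0.0027] 0.0143
1.5 0.4 [ 3.7 10.5 -5.6] [-0.0002  0.0048 -0.0017] 0.0148
1.6 0.4 [ 3.5  7.5 -2.5] [-0.0001  0.0038 -0.0013] 0.0144
1.63 0.4 [ 3.6  7.3 -2.7] [ 0.      0.0036 -0.0009] 0.0148
12.075
```

View pics/open2.png

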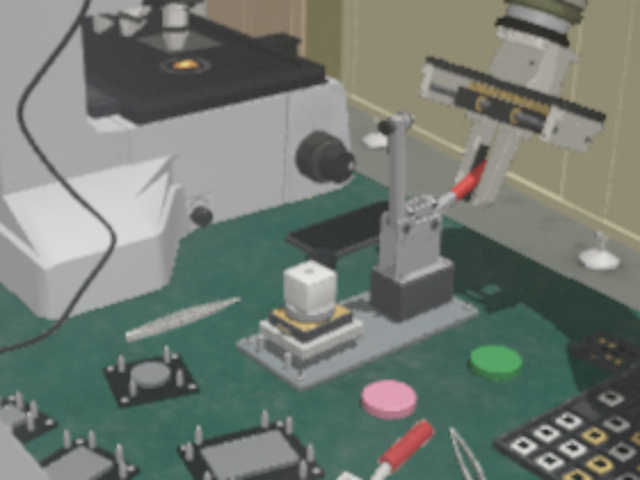

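The gripper is now clear of the arm, but the pinch slid along the grip. I'll re-grip to drop the preload and press gently against the stop to confirm it is fully open.

```bash
python3 - <<'E'
from h import *
th=1.691;u=np.array([np.cos(th),np.sin(th)])
g=np.array([.62707141,-.16299418]);g=g+u*((np.array([.62648973,-.16463411])-g)@u)*.5
hinge=g-.078*np.sin(.3)*u
def P(a,tilt):
    return pose([*(hinge+.078*np.sin(.3-a)*u),.175-.078*np.cos(.3)+.078*np.cos(.3-a)],th,tilt)
manip.command_gripper(.04)
p,r=P(1.55,.4);manip.line_to(p,.1,r);manip.wait(.2);s=manip.get_state();print("free",s["wrist_force"].round(1))
manip.command_gripper(0)
for a in (1.55,1.6,1.64,1.68,1.72):
    p,r=P(a,.4);manip.line_to(p,.1,r);s=manip.get_state();d=s["tcp_pos"]-p
    F=s["wrist_force"];t=np.array([*(-np.cos(.3-a)*u),np.sin(.3-a)]);print(a,F.round(1),"tang",(F@t).round(1),d.round(4),round(s["width"],4))
    if F@t<-14:break
manip.command_gripper(.05)
p=s["tcp_pos"];r=s["tool_rot"]
m=R.from_rotvec(r).as_matrix();manip.line_to(p-m[:,2]*.05,.2)
# survey of stack from above
manip.move_to([.62,-.06,.25],rot(np.pi/2)); f,_=snap("stk2")
cv2.imwrite("pics/stk2.png",cv2.resize(f[:,:,::-1],(800,600),interpolation=cv2.INTER_CUBIC))
print(manip.get_state()["time"])
E
```

```text
free [-0.7  0.8 -0. ]
1.55 [ 3.6  0.9 -2. ] tang 1.7 [0.0005 0.0001 0.0001] 0.0148
1.6 [ 5.  -0.2  0.6] tang -0.4 [ 0.0005 -0.0002  0.0001] 0.0148
1.64 [ 4.7 -1.1  1.4] tang -1.0 [ 0.0006 -0.0005 -0.0001] 0.0145
1.68 [ 5.4 -1.9  3.2] tang -2.7 [ 0.0006 -0.0007 -0.    ] 0.0146
1.72 [ 1.6 -2.9 15.7] tang -15.1 [ 0.0007 -0.0005  0.0017] 0.0147
17.2
```

View pics/stk2.png

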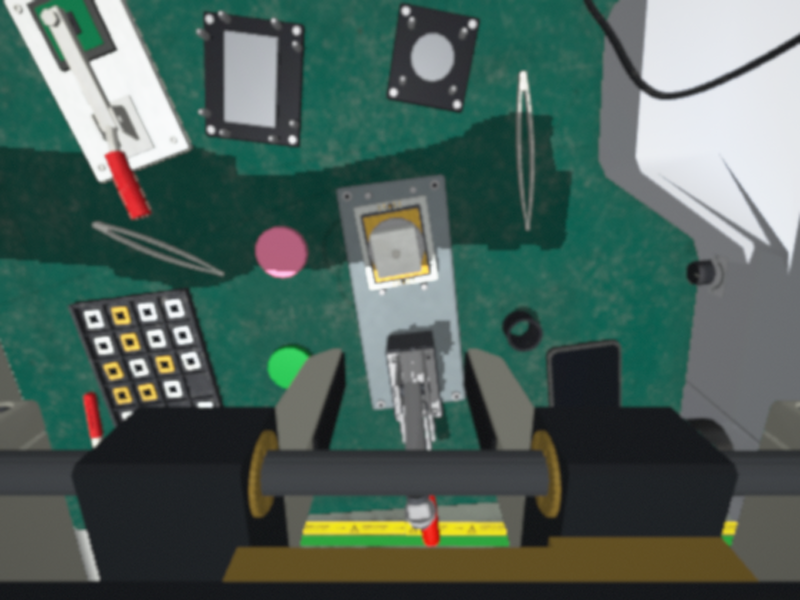

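The force jump at 1.72 rad confirms the stop: the clamp is fully open. In this view the lid and block are unobstructed, with the screw head at (396,254).

```bash
cat >> h.py <<'E'
def lidfit(f,st,c,z=.046,save=None):
    im=rectify(f,st,c,z,.05,4000);h=cv2.cvtColor(im,cv2.COLOR_RGB2HSV)
    m=((h[...,0]<30)&(h[...,0]>12)&(h[...,1]>80)).astype(np.uint8)
    m=cv2.morphologyEx(m,cv2.MORPH_OPEN,np.ones((3,3)));n,l,s,_=cv2.connectedComponentsWithStats(m)
    k=np.isin(l,[i for i in range(1,n) if s[i,4]>300]);r=cv2.minAreaRect(np.argwhere(k)[:,::-1].astype(np.float32))
    b=cv2.boxPoints(r);e=max((b[1]-b[0],b[2]-b[1]),key=np.linalg.norm);th=np.arctan2(-e[1],e[0])%np.pi
    if save: v=im[:,:,::-1].copy();cv2.polylines(v,[np.int32(b)],True,(0,0,255),1);cv2.imwrite(save,v)
    return np.array([r[0][0]/4000-.05+c[0],.05-r[0][1]/4000+c[1],th]),np.array(r[1])/4000
E
python3 - <<'E'
from h import *
f,st=load("stk2");K,T=cam("wrist",st)
print(lidfit(f,st,np.array([.612,-.045])))
print("screw",px2w(K,T,np.array((396,254))*.7,.09))
im=rectify(f,st,np.array([.612,-.045]),.088,.05,6000)[:,:,::-1]
im2=rectify(f,st,np.array([.612,-.045]),.034,.05,6000)[:,:,::-1]
cv2.imwrite("pics/blk.png",np.hstack([im[100:500,100:500],im2[100:500,100:500]]))
E
```

```text
(array([ 0.61235749, -0.04551911,  1.75005913]), array([0.05913428, 0.04847895]))
screw [ 0.61315202 -0.04423513]
```

View pics/blk.png

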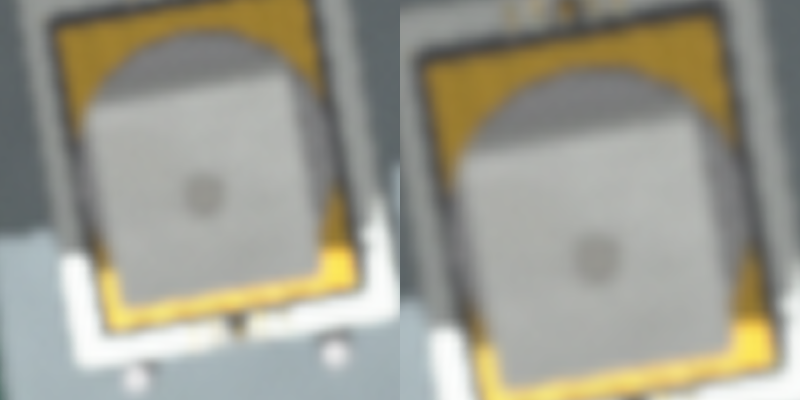

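Block top centre is about (0.6127,-0.0442) with heading about 1.74. Picking and placing the block.

```bash
cat >> h.py <<'E'
N=dict(np.load("nests.npz"))
def rep(t):
    s=manip.get_state();print(t,"t",round(s["time"],2),"w",round(s["width"],4),"ff",round(s["finger_force"],1),"F",s["wrist_force"].round(1),"tcp",s["tcp_pos"].round(4));return s
def pick(xy,th,z,zup,zapp,wopen=.09):
    manip.command_gripper(wopen)
    manip.move_to([*xy,zapp],rot(th));manip.line_to([*xy,z],.12);rep("down")
    manip.command_gripper(0);rep("grip")
    manip.line_to([*xy,z+.03],.08);manip.line_to([*xy,zup],.15);rep("lift")
def place(xy,th,z,zapp,wopen,up=.1,v=.03):
    manip.move_to([*xy,zapp],rot(th));manip.line_to([*xy,z+.014],.12);rep("above")
    manip.line_to([*xy,z+.001],v);s=rep("set");
    if s["wrist_force"][2]>15: print("HIGH");
    manip.line_to([*xy,z],.02);rep("touch")
    manip.command_gripper(wopen);rep("rel")
    manip.line_to([*xy,z+up],.15)
E
python3 - <<'E'
from h import *
pick([.6127,-.0445],1.742,.069,.14,.15)
n=N["block"];place(n[:2],1.865,.023,.09,.06,.1)
# look at block nest and stack
manip.move_to([.62,.17,.16],rot(np.pi/2));f,_=snap("b1")
cv2.imwrite("pics/b1.png",cv2.resize(f[:,:,::-1],(800,600),interpolation=cv2.INTER_CUBIC));rep("end")
E
```

```text
down t 19.33 w 0.0899 ff 0.0 F [-0.5  0.3  0.8] tcp [ 0.6133 -0.0444  0.0698]
grip t 20.23 w 0.035 ff 30.0 F [ 0.3 -0.1  0.1] tcp [ 0.6127 -0.0445  0.069 ]
lift t 21.18 w 0.0348 ff 30.0 F [-0.3 -0.1 -0.9] tcp [ 0.6127 -0.0447  0.1398]
above t 22.91 w 0.0346 ff 30.0 F [ 0.  -0.8 -0.4] tcp [0.6399 0.2452 0.0371]
set t 23.49 w 0.0346 ff 30.0 F [-0.2 -0.  -0.7] tcp [0.6396 0.2455 0.0239]
touch t 23.74 w 0.0348 ff 30.0 F [-0.3  0.7 -0.6] tcp [0.6397 0.2455 0.0231]
rel t 24.38 w 0.0603 ff 0.0 F [-1.   0.1  0. ] tcp [0.6397 0.2455 0.023 ]
end t 25.68 w 0.0601 ff 0.0 F [-0.4  0.7 -0.3] tcp [0.6197 0.1702 0.1593]
```

View pics/b1.png

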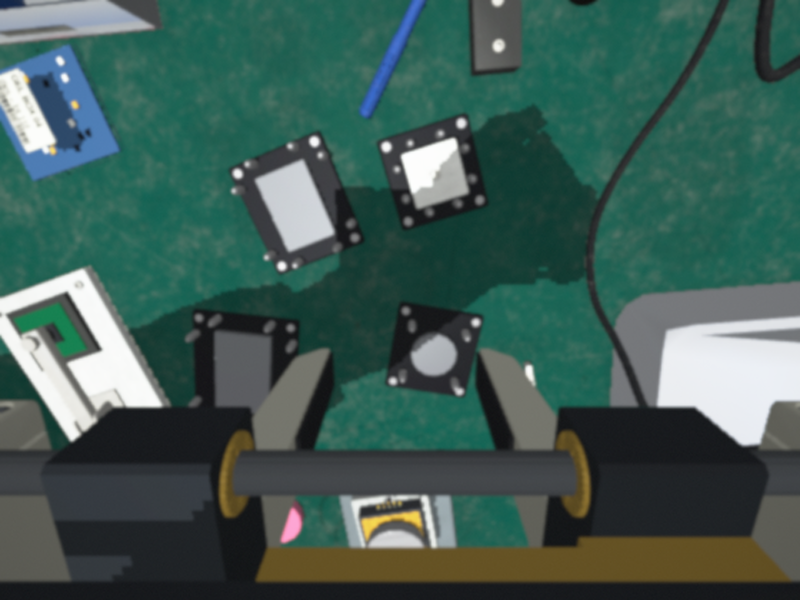

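The block sits squarely between its dowels at (435,172). Disc next.

```bash
python3 - <<'E'
from h import *
pick([.6125,-.045],1.742,.048,.11,.12,.08)
n=N["disc"];place(n[:2],1.386,.0140,.07,.07,.1)
manip.move_to([.62,-.03,.17],rot(np.pi/2));f,st=snap("d1")
print(lidfit(f,st,np.array([.612,-.045]),save=None))
cv2.imwrite("pics/d1.png",cv2.resize(f[:,:,::-1],(800,600),interpolation=cv2.INTER_CUBIC));rep("end")
E
```

```text
down t 27.88 w 0.0801 ff 0.0 F [-0.8  1.  -0.4] tcp [ 0.6129 -0.0444  0.0484]
grip t 28.52 w 0.0471 ff 30.0 F [-0.5  0.2  3.4] tcp [ 0.6126 -0.0451  0.0482]
lift t 29.41 w 0.0468 ff 30.0 F [-0.6  0.  -1.8] tcp [ 0.6127 -0.0451  0.1101]
above t 30.59 w 0.0474 ff 30.0 F [-0.2 -0.5 -0.6] tcp [0.6421 0.1059 0.0279]
set t 31.18 w 0.0475 ff 30.0 F [-0.4 -0.5 -0.8] tcp [0.642  0.107  0.0149]
touch t 31.43 w 0.0472 ff 30.0 F [ 0.4 -0.3  1. ] tcp [0.6422 0.1071 0.0143]
rel t 32.02 w 0.0702 ff 0.0 F [-1.6 -0.8  0.2] tcp [0.642  0.1069 0.014 ]
(array([ 0.61232138, -0.04535796,  1.74867153]), array([0.0588819 , 0.04855586]))
end t 33.54 w 0.0702 ff 0.0 F [ 0.2  0.2 -0.8] tcp [ 0.6198 -0.0289  0.1692]
```

View pics/d1.png

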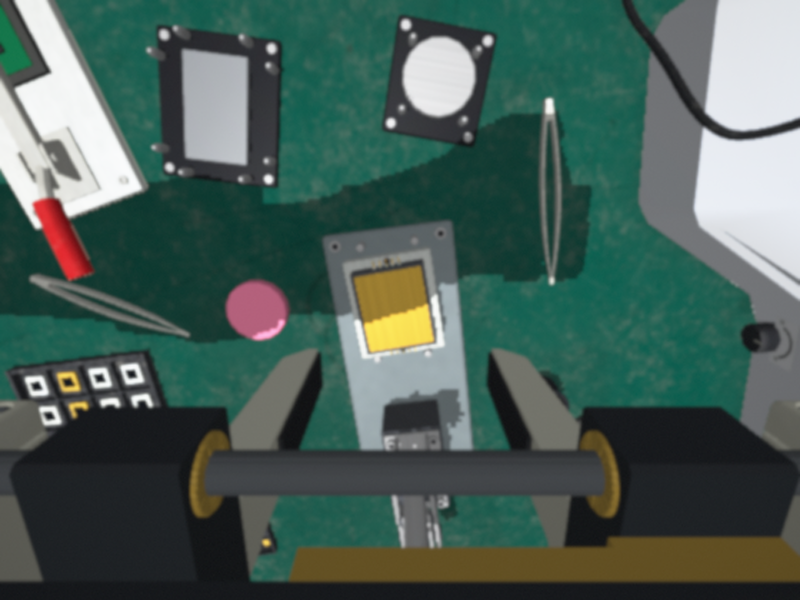

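The disc is flat inside its four dowels at (440,76), and the lid is re-measured at (0.6123,-0.0454, 1.749). Module next.

```bash
python3 - <<'E'
from h import *
pick([.6123,-.0454],1.749,.0355,.09,.11,.075)
n=N["module"];place(n[:2],1.929,.0133,.07,.066,.1,.025)
manip.move_to([.58,.1,.17],rot(np.pi/2));f,st=snap("m1")
print(lidfit(f,st,n[:2],.024),n)
cv2.imwrite("pics/m1.png",cv2.resize(f[:,:,::-1],(800,600),interpolation=cv2.INTER_CUBIC));rep("end")
E
```

```text
down t 35.02 w 0.0748 ff 0.0 F [ 0.2  0.  -0. ] tcp [ 0.6129 -0.0451  0.0363]
grip t 35.52 w 0.0516 ff 30.0 F [-0.2 -0.4  5.8] tcp [ 0.6125 -0.0455  0.0359]
lift t 36.37 w 0.0515 ff 30.0 F [-0.1 -0.2 -1.6] tcp [ 0.6127 -0.0455  0.0902]
above t 37.95 w 0.0518 ff 30.0 F [-0.3  0.3 -0.9] tcp [0.5418 0.2221 0.0272]
set t 38.62 w 0.0518 ff 30.0 F [-0.6 -0.4 -0.5] tcp [0.5415 0.223  0.0142]
touch t 38.87 w 0.052 ff 30.0 F [-0.9 -0.8  6.6] tcp [0.5416 0.223  0.0139]
rel t 39.36 w 0.066 ff 0.0 F [-0.3  0.6 -0.1] tcp [0.5415 0.2228 0.0132]
(array([0.54023834, 0.22532992, 1.92956698]), array([0.06413854, 0.04868911])) [ 0.54153286  0.22287786 -1.21239602]
end t 40.84 w 0.0661 ff 0.0 F [-0.   0.1  0.8] tcp [0.5794 0.1007 0.1693]
```

View pics/m1.png

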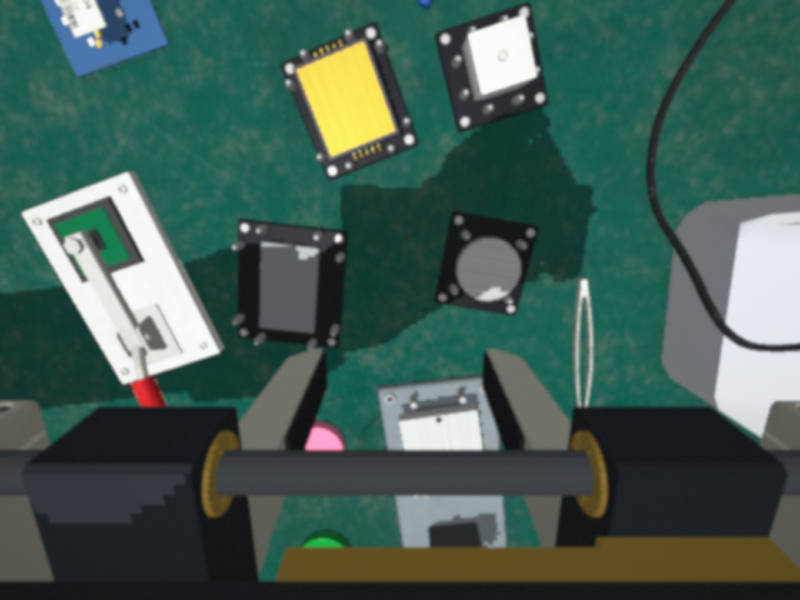

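The module is flat in its nest at (347,100), with the pins clear of the dowels. Last part: the pallet.

```bash
python3 - <<'E'
from h import *
pick([.6123,-.0454],1.749,.020,.08,.09,.09)
n=N["pallet"];place(n[:2],1.453,.0100,.06,.08,.12)
manip.move_to([.55,.04,.24],rot(np.pi/2));f,st=snap("p1")
cv2.imwrite("pics/p1.png",cv2.resize(f[:,:,::-1],(800,600),interpolation=cv2.INTER_CUBIC));rep("end")
E
```

```text
down t 42.91 w 0.0899 ff 0.0 F [ 0.1  0.1 -0.4] tcp [ 0.6127 -0.0447  0.0206]
grip t 43.45 w 0.0637 ff 30.0 F [-0.6 -1.1  4.8] tcp [ 0.6125 -0.0455  0.0204]
lift t 44.33 w 0.0636 ff 30.0 F [ 0.8  0.2 -2.9] tcp [ 0.6125 -0.0455  0.0801]
above t 45.54 w 0.0634 ff 30.0 F [-0.   0.6 -2.3] tcp [0.4892 0.0892 0.0237]
set t 46.12 w 0.0637 ff 30.0 F [ 0.  -0.1 -1.8] tcp [0.4887 0.0901 0.0109]
touch t 46.38 w 0.0639 ff 30.0 F [-1.5 -0.   3.1] tcp [0.4889 0.09   0.0103]
rel t 46.89 w 0.0801 ff 0.0 F [0.4 1.  0.6] tcp [0.4888 0.09   0.01  ]
end t 48.49 w 0.0797 ff 0.0 F [ 0.6 -0.2 -0.7] tcp [0.5488 0.0401 0.2385]
```

View pics/p1.png

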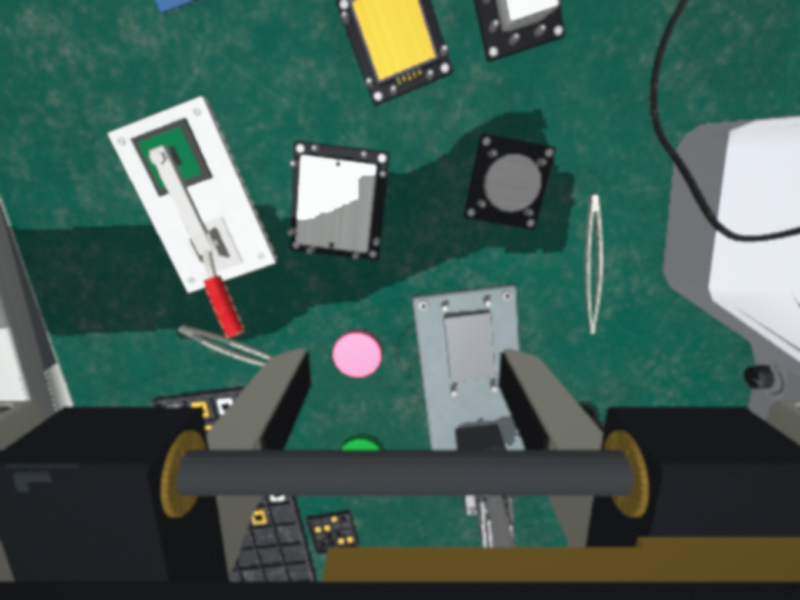

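The pallet is flat between its dowels at (338,205). Before handing in, a numeric check of the handle angle from the red grip's pixels.

```bash
python3 - <<'E'
from h import *
f=manip.grab_frame("scene");K,T=cam("scene")
h=cv2.cvtColor(f,cv2.COLOR_RGB2HSV);m=((h[...,1]>150)&((h[...,0]<8)|(h[...,0]>172))).astype(np.uint8)
n,l,s,c=cv2.connectedComponentsWithStats(m)
for i in range(1,n):
    if s[i,4]>25: print(s[i],c[i].round(1))
u=np.array([np.cos(1.691),np.sin(1.691)]);hinge=np.array([.6268,-.1638])-.078*np.sin(.3)*u
for a in(0,1.2,1.4,1.5,1.6):
    print(a,[w2px(K,T,[*(hinge+r*np.sin(.3-a)*u),.1005+r*np.cos(.3-a)]).round(1).tolist() for r in(.04,.071,.102)])
E
```

```text
[349 173  19  15 100] [358.4 180. ]
[458 302  15   8  52] [465.3 305.8]
0 [[332.4, 181.9], [330.0, 170.3], [327.6, 158.3]]
1.2 [[346.0, 182.8], [354.2, 172.4], [362.3, 162.1]]
1.4 [[347.1, 185.1], [356.1, 176.5], [365.0, 168.1]]
1.5 [[347.5, 186.4], [356.8, 178.8], [365.9, 171.4]]
1.6 [[347.8, 187.8], [357.3, 181.3], [366.5, 175.0]]
```

```bash
python3 -c "
from bench import manip
print(manip.sign_off())"
```

```text
the job is handed in; nothing more can be done
None
```

The clamp is fully open, and the block, disc, module and pallet were each moved in that order and seated in their own nests; the job was handed in at about 49 s. While opening the clamp I first tilted the gripper the wrong way, and its rising arm pressed on the gripper with a wrist reading of about 25 N until I corrected it.

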